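# Put the laundry counter in order and shut the tablet tin in the child-safe box

## Task

Put the laundry things away, in whatever order suits you: the scrubbing brush lying lengthwise in the long tray, the soap bar flat in the soap dish, the measuring cup standing upright in the small round dish, and the round tin of detergent tablets standing upright inside the round collar in the child-safe box. The box has a hinged clear guard: lift it, put the tin in and lower the guard until it is fully closed.

Things in the scene. Friction and masses are not known exactly. Their poses are not given: they have to be found in the camera images.
- tin: closed round metal tin of detergent tablets, diameter 60, height 50, about 180 g, silver with a grey disc on its lid, loose, upright on the counter. All in mm. Origin: centre of the underside, z up.
- cup: small white plastic measuring cup, plain open cylinder without handle, outer diameter 40, height 50, wall 3, loose, upright with its mouth up. All in mm. Origin: centre of the underside, z up.
- brush: wooden scrubbing brush lying on its bristles, 105 (own x) x 40 (own y) x 42 high; the upper 22 is the brown wooden back, the lower 20 stiff pale bristles (rigid), loose. All in mm. Origin: centre of the underside, z up.
- soap: plain off-white bar of laundry soap, 72 (own x) x 46 (own y) x 32 high, loose. All in mm. Origin: centre of the underside, z up.
- brush_tray: long dark steel tray fixed to the counter, inside 129 (own x) x 62 (own y), rim walls 4 thick, rim top 9 above the counter, floor top 3 above the counter. All in mm. Origin: centre of the underside, at counter height.
- soap_dish: rectangular white ceramic dish fixed to the counter, inside 94 (own x) x 68 (own y), rim walls 4 thick, rim top 9 above the counter, floor top 3 above the counter. All in mm. Origin: centre of the underside, at counter height.
- cup_dish: small round white ceramic dish fixed to the counter, inner diameter 58, outer 66, rim top 9 above the counter, floor top 3 above the counter. All in mm. Origin: centre of the underside, at counter height.
- box: white child-safe box fixed to the counter, outside 130 (own x) x 160 (own y) x 66 mm high, walls 6, floor top 6 above the counter; mid-floor a grey round collar, inner diameter 82, outer 90, 6 high. The clear guard is its lid, hinged along the top of the +x wall (line along own y at x = +65, z = 66). Origin: centre of the underside, at counter height; its -x side faces roughly the robot.
- guard (a joint): hinge angle of the clear guard in rad: 0 closed (lying on the box), grows as its handle side is lifted, up to 1.8; 1.57 is upright. Stiff hinge: it stays at any angle, and takes about 1 to 2 N at the handle to move. It may start slightly ajar.
- guard_handle (a point): middle of the guard's handle: round steel bar, diameter 10 mm, length 90 along the box's own y, standing out 45 beyond the guard's free edge in the guard's plane. Guard closed: 70 above the counter, 110 from the box's centre towards its -x. It turns about the hinge line at 175 distance (4 above it when closed).
Things that resemble listed ones, but are neither listed nor needed, are in the scene too. Leave any green or red look-alike of the brush alone.

How it is judged:
By the outcome, as a careful person would: the job done as asked, in the order asked, and still so for the second after the job is handed in, with the robot touching nothing.
It also fails if it takes over 131 s, if anything falls off the work surface, if the arm or the gripper's body presses on something with over 40 N, if the wrist force passes 120 N, or if a joint passes its speed limit or range.

## Robot

A 6-joint arm with a two-finger parallel gripper is mounted at the origin on the work surface. World frame = base frame: x ahead of the robot, y to its left, z up, the work surface at z = 0. Lengths are in m, angles in rad, forces in N, time in s.
With the tool pointing down it reaches from about 0.375 to 0.925 m from the base axis. Payload 5.7 kg.
Tool frame: the origin (TCP) lies midway between the tips of the shut fingers; the grasp point (between the pads) lies 19 mm behind it; z points along the fingers, y is the direction in which the jaws open and shut (so a half turn about z gives the same grasp; the last joint's range is limited). The gripper opens to 85 mm and grips with 20 to 120 N. Pads are 22 mm wide; open, the fingers measure 114 mm over their backs; the gripper's body (76 mm by 85 mm) begins 54 mm behind the grasp point. The pads swing forward as they close: fully open they stand 13 mm farther back than shut.
Start: joints at [-1.338, 0.359, 1.51, -0, 1.272, -0.115], TCP at [0.204, -0.564, 0.231] pointing down, gripper open.
Joint ranges: [-2.97, 2.97], [-1.01, 2.36], [0.21, 2.38], [-0.96, 4.11], [0.2, 2.71], [-2.98, 2.98]. Speed limits (rad/s): [2.39, 2.39, 3.14, 3.14, 3.14, 3.14].

## Interface

Orientations are given as a rotation vector (axis times angle).
In Python, from plant import * gives the robot as it stands. The module is installed in compiled form; this text tells all that it offers. Calls block until the motion is done:
- move_ptp(position, orientation): joint-space move of the TCP to a pose.
- movel(position, ori=None, max_speed=0.15, until_force=None): straight line of the TCP; ori=None keeps the orientation; max_speed is the mean speed in m/s. With until_force (N) it stops when the force on the tool has changed by that much, and returns True; else False.
- movej(angles): joint-space move.
- let_go() and gripper_close(): open the fingers fully, or close them until they stop; the grip force is fixed at half the most.
- wait(seconds).
- solve_ik(position, orientation): joint angles nearest the present ones, or None.
- get_image(name): name is "side" or "top"; returns a dict with "image" (480x640x3 uint8, blue, green, red), "range_z" (480x640 float32, m along the optical axis (not along the pixel's ray), 0 where there is no reading), "intrinsics" (3x3 intrinsics, pixels), "cam_to_world" (4x4, takes a point from camera to world coordinates). Camera axes: x right, y down, z forward; pixel columns grow to the right and rows downward; lengths in m; the calibration is good to about 2 mm. A picture is of the moment at which its call begins.
A pose or a line that the arm cannot do raises IKError and nothing moves.
- sign_off(): hands the job in, once; it reports no verdict.
Trained networks look in the newest picture that a camera, given by its name, has taken for a name from the list of things; names that differ only in an ending like _2 or _b are one class to them, and where a whole thing is asked for, a point or a joint stands for the part that bears it (a point fixed in the world has none). Each returns a list of dicts, best first, with "score" (0 to 1); they miss things now and then, are a little off and sometimes report something else, mostly with a low value. They report only what shows in the picture. A call takes as long as a camera call. They do not tell look-alikes from the thing itself.
- cut_out(camera, thing): "region" (480x640 bool, what is visible of it) and "extent" ([left, top, right, bottom] in pixels, round what is visible of it).
Readings, each from a call of its own:
- get_time_s(): time.
- get_qpos(): joint angles.
- get_joint_vel(): joint speeds.
- get_joint_efforts(): joint torques, N m.
- get_tcp_pos(): TCP position.
- get_tool_rot(): TCP orientation.
- get_contact_force(): force on the tool from outside, world axes, zero at the start.
- get_torque(): the same for the moment, N m.
- get_grip_width(): finger opening in m.
Only numpy, scipy, OpenCV 4.12 (cv2) and the standard library are available. Lean on these libraries where they do the work, as an engineer would, in place of code of your own. Each camera call takes 0.05 s, during which the arm holds its last target.

## Working session

There is one attempt and no reset: what is moved stays moved. The work goes in short steps, each a Python script; the robot and the scene stay as the last script left them, time stands still between calls to the robot, and variables do not carry over. Pictures are saved under pics/ and viewed, and the job is handed in when it is done.

```bash
mkdir -p pics; python3 - <<'E'
from plant import *
import cv2,numpy as np
for c in ("top","side"):
    d=get_image(c); cv2.imwrite(f"pics/{c}0.png",d["image"]); print(c,d["intrinsics"].tolist(),np.round(d["cam_to_world"],3).tolist())
    np.savez(f"{c}0.npz",**d)
    for t in ["tin","cup","brush","soap","brush_tray","soap_dish","cup_dish","box","guard","guard_handle"]:
        for r in cut_out(c,t): print(c,t,round(r["score"],2),[int(v) for v in r["extent"]],int(r["region"].sum()))
print(get_time_s(),get_tool_rot())
E
```

```text
top [[552.9382833733661, 0.0, 321.7359264920847], [0.0, 552.9382833733661, 233.26077846625088], [0.0, 0.0, 1.0]] [[-0.0, -1.0, 0.028, 0.438], [-1.0, -0.001, -0.03, 0.119], [0.03, -0.028, -0.999, 1.314], [0.0, 0.0, 0.0, 1.0]]
top tin 0.87 [413, 247, 444, 268] 594
top cup 0.67 [498, 232, 522, 250] 344
top brush 0.95 [78, 244, 128, 277] 806
top brush 0.94 [290, 167, 311, 215] 773
top brush 0.89 [133, 294, 183, 313] 894
top brush 0.67 [256, 230, 291, 275] 815
top soap 0.73 [330, 238, 358, 270] 619
top brush_tray 0.88 [210, 135, 258, 197] 1722
top soap_dish 0.87 [168, 210, 214, 263] 1437
top cup_dish 0.64 [466, 156, 489, 184] 624
top box 0.72 [345, 127, 420, 210] 4919
top box 0.38 [212, 132, 256, 198] 1730
top guard 0.84 [346, 131, 422, 207] 4282
top guard 0.74 [464, 155, 490, 184] 609
top guard_handle 0.8 [346, 132, 420, 207] 4265
side [[554.190847537447, 0.0, 317.2199544320937], [0.0, 554.190847537447, 237.90602616586105], [0.0, 0.0, 1.0]] [[-0.982, -0.109, 0.151, 0.292], [-0.186, 0.501, -0.845, 1.308], [0.016, -0.859, -0.512, 0.813], [0.0, 0.0, 0.0, 1.0]]
side tin 0.92 [351, 202, 373, 224] 439
side cup 0.55 [351, 174, 366, 192] 183
side brush 0.9 [268, 247, 314, 276] 714
side brush 0.75 [319, 269, 363, 292] 853
side brush 0.72 [370, 337, 389, 388] 918
side brush 0.61 [312, 371, 338, 428] 1202
side soap 0.61 [336, 236, 365, 260] 498
side brush_tray 0.65 [218, 285, 279, 315] 1161
side soap_dish 0.83 [282, 319, 336, 351] 1232
side cup_dish 0.4 [293, 190, 312, 196] 48
side box 0.8 [248, 191, 324, 245] 2817
side guard 0.92 [251, 191, 321, 219] 1294
side guard_handle 0.71 [252, 193, 319, 222] 1311
1.1 [-3.09408377e+00 -5.43537622e-01 -6.17105183e-06]
```

View pics/top0.png

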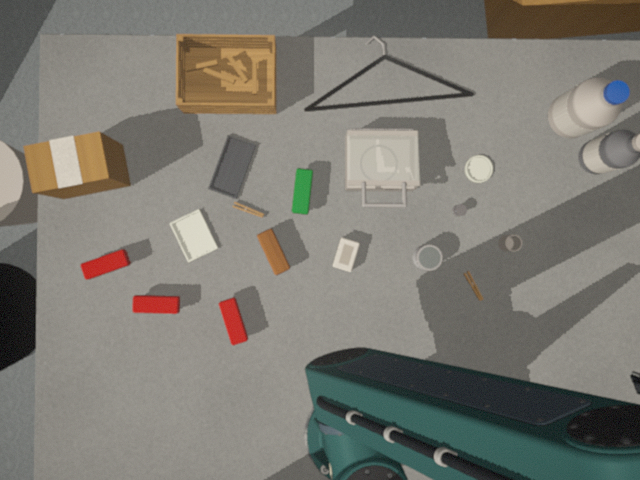

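View pics/side0.png

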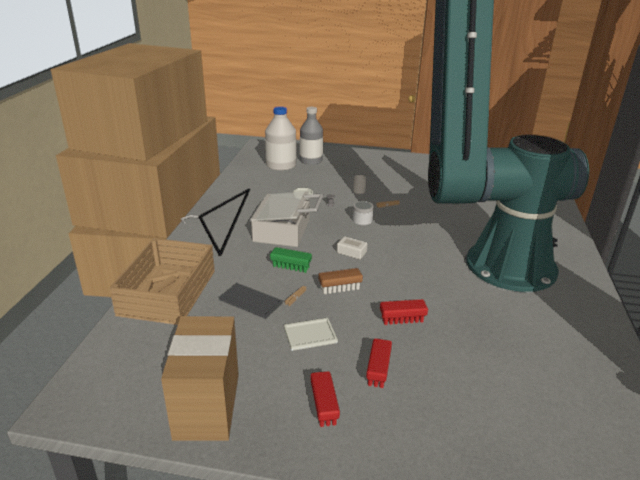

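Top: brown brush ~(272,252), soap ~(345,254), tin ~(428,257), cup ~(513,243), tray (233,165), dish (194,236), cup dish (479,168), box (382,158) with its handle at row ~195. The green and red look-alikes are to be left alone. Zooming to check.

```bash
python3 - <<'E'
import cv2,numpy as np
a=cv2.imread("pics/top0.png");b=cv2.imread("pics/side0.png")
z=cv2.resize(a[115:285,320:550],(800,591),interpolation=cv2.INTER_CUBIC);cv2.imwrite("pics/z1.png",z)
z=cv2.resize(b[160:300,230:420],(800,589),interpolation=cv2.INTER_CUBIC);cv2.imwrite("pics/z2.png",z)
E
```

```text
(no output)
```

View pics/z1.png

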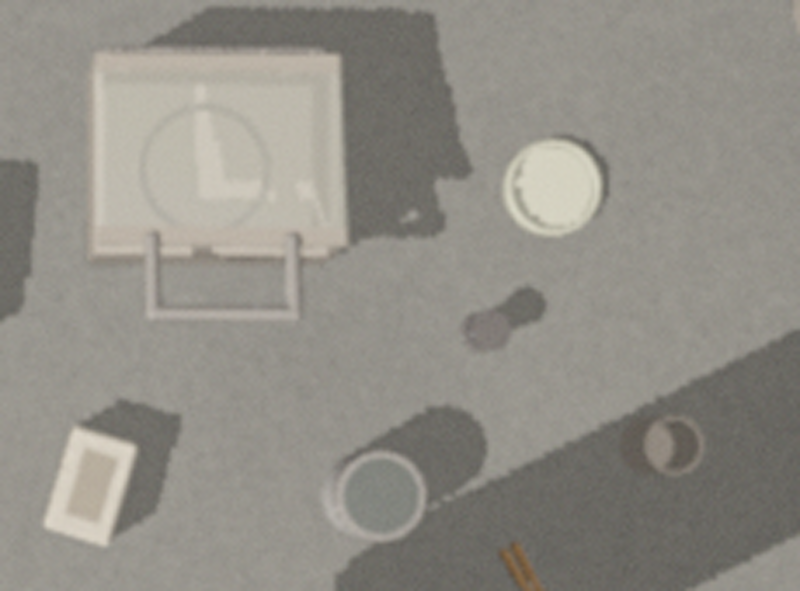

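View pics/z2.png

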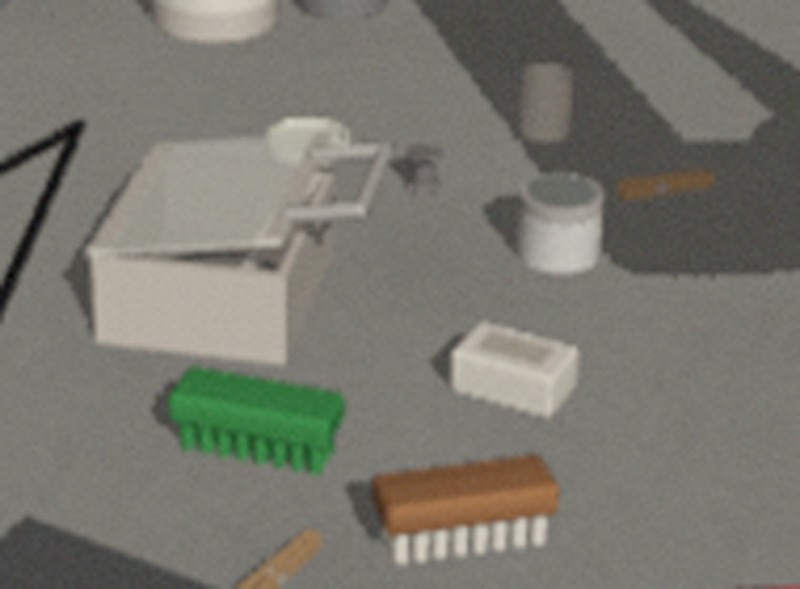

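The zooms confirm the identities. The guard is slightly ajar in the side view. Now measuring the poses.

```bash
cat > h.py <<'E'
import numpy as np,cv2
def pts(d,mask=None):
    K=d["intrinsics"];T=d["cam_to_world"];z=d["range_z"]
    v,u=np.nonzero((z>0) if mask is None else (mask&(z>0)))
    zz=z[v,u];P=np.stack([(u-K[0,2])/K[0,0]*zz,(v-K[1,2])/K[1,1]*zz,zz,np.ones_like(zz)],1)
    return (P@T.T)[:,:3],u,v
def pix2w(d,u,v,h):
    K=d["intrinsics"];T=d["cam_to_world"]
    r=T[:3,:3]@np.array([(u-K[0,2])/K[0,0],(v-K[1,2])/K[1,1],1]);o=T[:3,3]
    return o+r*(h-o[2])/r[2]
def w2pix(d,p):
    K=d["intrinsics"];T=np.linalg.inv(d["cam_to_world"]);c=T[:3,:3]@np.array(p)+T[:3,3];q=K@c;return q[:2]/q[2]
def dilate(m,k=5): return cv2.dilate(m.astype(np.uint8),np.ones((k,k)))>0
E
python3 - <<'E'
from plant import *
from h import *
d=get_image("top")
exp=dict(tin=(.05,),cup=(.05,),brush=(.042,),soap=(.032,),brush_tray=(.009,),soap_dish=(.009,),cup_dish=(.009,),box=(.066,))
for t in exp:
    for r in cut_out("top",t):
        P,u,v=pts(d,dilate(r["region"],3) if 0 else r["region"])
        h=exp[t][0]
        ct,_=cv2.findContours(r["region"].astype(np.uint8),0,2);c=max(ct,key=cv2.contourArea).reshape(-1,2)
        W=np.array([pix2w(d,a,b,h)[:2] for a,b in c])*1000
        (cx,cy),(w,l),an=cv2.minAreaRect(W.astype(np.float32))
        col=d["image"][r["region"]].mean(0).astype(int)
        q=P[P[:,2]>h-.008] if h>.01 else P
        m=q.mean(0) if len(q) else 0
        print(t,round(r["score"],2),"rect",np.round([cx,cy,w,l,an],1),"bgr",col,"z pct",np.round(np.percentile(P[:,2],[5,50,95]),3),"topmean",np.round(m,4),len(q))
E
```

```text
tin 0.62 rect [ 420.1 -160.3   69.4   57.4   89.9] bgr [135 141 142] z pct [-0.001  0.048  0.054] topmean [ 0.4182 -0.1643  0.0491] 524
cup 0.69 rect [ 451.1 -352.2   37.    53.8    0. ] bgr [ 99 107 113] z pct [0.001 0.025 0.05 ] topmean [ 0.4516 -0.359   0.0478] 84
brush 0.95 rect [403.2 574.7  40.9 107.8  19.1] bgr [ 43  49 179] z pct [0.035 0.041 0.045] topmean [0.4028 0.5768 0.0408] 804
brush 0.87 rect [570.7 127.6  39.9 104.9  83.7] bgr [ 75 147  60] z pct [0.036 0.041 0.045] topmean [0.5709 0.1276 0.0409] 763
brush 0.84 rect [273.4 284.3 105.3  43.   16.9] bgr [ 48  54 182] z pct [0.032 0.04  0.045] topmean [0.2727 0.285  0.0407] 793
brush 0.61 rect [431.5 193.4 106.3  42.   25.3] bgr [ 69 108 153] z pct [0.033 0.041 0.045] topmean [0.4313 0.1937 0.0407] 780
brush 0.6 rect [312.5 459.5 106.2  40.8  89.8] bgr [ 46  51 181] z pct [0.035 0.041 0.045] topmean [0.3115 0.4604 0.0409] 795
soap 0.8 rect [425.6  26.3  48.   71.5  72.9] bgr [177 191 198] z pct [0.025 0.031 0.035] topmean [0.4252 0.0256 0.0308] 590
brush_tray 0.58 rect [632.1 293.7  71.5 136.4  70. ] bgr [93 94 96] z pct [-0.002  0.003  0.01 ] topmean [0.6329 0.2945 0.0031] 1694
soap_dish 0.68 rect [468.2 381.9 105.6  79.3  25.8] bgr [191 206 209] z pct [-0.002  0.003  0.01 ] topmean [0.4692 0.3841 0.0032] 1458
cup_dish 0.62 rect [ 6.283e+02 -2.932e+02  6.240e+01  6.290e+01  2.000e-01] bgr [185 202 204] z pct [-0.001  0.003  0.01 ] topmean [ 0.6295 -0.2948  0.0035] 584
box 0.86 rect [621.5 -55.1 168.7 182.6  89.9] bgr [166 178 183] z pct [0.055 0.08  0.1  ] topmean [ 0.635  -0.0532  0.0817] 4515
```

```bash
python3 - <<'E'
from plant import *
from h import *
from scipy.optimize import least_squares
d=get_image("top");P,u,v=pts(d)
def near(cx,cy,r,z0,z1):
    m=(np.hypot(P[:,0]-cx,P[:,1]-cy)<r)&(P[:,2]>z0)&(P[:,2]<z1);return P[m]
for n,c,r0 in(("tin",(.418,-.163),.03),("cup",(.451,-.359),.02)):
    Q=near(*c,.045,.043,.058); 
    # maximize: circle covering
    h=cv2.minEnclosingCircle((Q[:,:2]*1000).astype(np.float32)); print(n,len(Q),Q.mean(0).round(4),h, "mid", ((Q.max(0)+Q.min(0))/2).round(4),(Q.max(0)-Q.min(0)).round(4))
def pca(Q):
    m=Q.mean(0);w,V=np.linalg.eigh(np.cov((Q-m).T));return m,np.degrees(np.arctan2(V[1,1],V[0,1]))
for n,c,r,z0,z1 in (("brush",(.431,.193),.07,.036,.05),("soap",(.425,.026),.055,.026,.04)):
    Q=near(*c,r,z0,z1);m,a=pca(Q[:,:2]);print(n,m.round(4),a%180,cv2.minAreaRect((Q[:,:2]*1000).astype(np.float32)))
for t,h in(("brush_tray",.009),("soap_dish",.009)):
    rs=cut_out("top",t)[:1]
    for r in rs:
        vv,uu=np.nonzero(r["region"]);W=np.array([pix2w(d,a,b,h)[:2] for a,b in zip(uu,vv)]);m,a=pca(W);print(t,r["score"],m.round(4),a%180)
# box
Q=P[(P[:,0]>.5)&(P[:,0]<.76)&(P[:,1]>-.16)&(P[:,1]<.06)&(P[:,2]>.055)]
print("box pts",len(Q),Q.min(0),Q.max(0))
H=Q[(Q[:,0]<.555)];print("handle",len(H),H.min(0),H.max(0),np.median(H,0))
G=Q[(Q[:,0]>.58)&(Q[:,0]<.70)&(Q[:,2]>.06)]
f=lambda p:p[0]*G[:,0]+p[1]*G[:,1]+p[2]-G[:,2]
s=least_squares(f,[0,0,.07],loss="soft_l1",f_scale=.003).x;print("plane",s,"tilt",np.arctan(np.hypot(s[0],s[1])),"dir",np.degrees(np.arctan2(s[1],s[0])))
m=np.zeros((480,640),np.uint8)
z=d["range_z"];Pz=np.zeros((480,640));Pz[v,u]=P[:,2]
im=np.clip(Pz*2000,0,255).astype(np.uint8)[120:215,335:435]
cv2.imwrite("pics/hz.png",cv2.resize(im,(600,570),interpolation=0))
cv2.imwrite("pics/hc.png",cv2.resize(d["image"][120:215,335:435],(600,570),interpolation=2))
E
```

```text
tin 519 [ 0.4179 -0.1642  0.0492] ((417.84600830078125, -164.52926635742188), 29.849029541015625) mid [ 0.4177 -0.1644  0.0496] [0.0576 0.0582 0.0127]
cup 91 [ 0.4516 -0.3603  0.0481] ((451.47406005859375, -360.0771179199219), 20.004858016967773) mid [ 0.4511 -0.36    0.0494] [0.0371 0.0389 0.0124]
brush [0.4316 0.194 ] 25.0643034076694 ((431.34234619140625, 193.88796997070312), (104.4708023071289, 39.818443298339844), 24.806352615356445)
soap [0.425  0.0258] 163.6149267652939 ((424.78875732421875, 25.73614501953125), (46.166927337646484, 71.59727478027344), 73.36593627929688)
brush_tray 0.96 [0.6304 0.2941] 159.35604856734957
soap_dish 0.6 [0.4693 0.3823] 24.170361150789546
box pts 4627 [ 0.5293132  -0.13522193  0.05576191] [0.71491949 0.02636332 0.11295853]
handle 278 [ 0.5293132  -0.10322826  0.0954426 ] [ 0.5546896  -0.00483237  0.11295853] [ 0.53602364 -0.05712285  0.10497952]
plane [-0.18819987 -0.00109388  0.20204978] tilt 0.18602703405815274 dir -179.66698128623588
```

```bash
python3 -c "
import cv2,numpy as np
a=cv2.imread('pics/hz.png');b=cv2.imread('pics/hc.png');cv2.imwrite('pics/hh.png',cv2.resize(np.hstack([a,b]),(800,380)))"
```

```text
(no output)
```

View pics/hh.png

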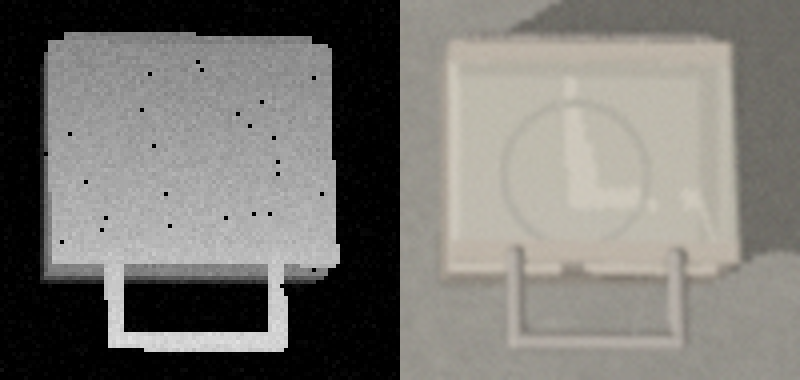

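Everything matches its given size and height. The guard is at about 0.186 rad. I'll grip its bar with the tool tilted, swing it along the arc, and start with an IK check.

```bash
cat >> h.py <<'E'
from scipy.spatial.transform import Rotation as R
from plant import *
BX,BY,XH,ZH=.642,-.0545,.707,.066
def bar(a): return np.array([XH-.175*np.cos(a)+.004*np.sin(a),BY,ZH+.175*np.sin(a)+.004*np.cos(a)])
def hori(t,flip=0):
    d=np.array([np.cos(t),0,-np.sin(t)]);n=np.array([np.sin(t),0,np.cos(t)]);x=np.array([0,1.,0])
    if flip:n=-n;x=-x
    return d,R.from_matrix(np.stack([x,n,d],1)).as_rotvec()
def down(jaw):  # jaw dir angle rad
    y=np.array([np.cos(jaw),np.sin(jaw),0]);z=np.array([0,0,-1.]);return R.from_matrix(np.stack([np.cross(y,z),y,z],1)).as_rotvec()
def tt(a,t0=30,t1=80): return np.radians(t0+(t1-t0)*min(1,max(0,a/1.6)))
def gpose(a,back=0,flip=0):
    d,o=hori(tt(a),flip);return bar(a)+d*(.017-back),o
def downbest(pos,jawdeg):
    best=None
    for k in(0,180):
        o=down(np.radians(jawdeg+k));q=solve_ik(list(pos),o)
        if q is not None and (best is None or abs(q[5])<abs(best[1][5])):best=(o,q)
    return best
E
python3 - <<'E'
from h import *
for f in(0,1):
  for a in(0,.186,.6,1,1.4,1.62):
    for b in (0,.1):
        p,o=gpose(a,b,f);q=solve_ik(p,o);print(f,a,b,p.round(3),None if q is None else np.round(q,2))
for p,j in(((.418,-.1644,.2),90),((BX,BY,.2),90),((.4515,-.36,.2),90),((.629,-.294,.2),90),((.425,.0258,.2),73.5),((.4687,.382,.2),115),((.4314,.194,.2),115),((.631,.294,.2),70)):
    print(p,j,downbest(p,j)[1])
E
```

```text
0 0 0 [ 0.547 -0.054  0.062] None
0 0 0.1 [ 0.46  -0.054  0.112] None
0 0.186 0 [ 0.55  -0.054  0.092] None
0 0.186 0.1 [ 0.468 -0.054  0.151] None
0 0.6 0 [ 0.576 -0.054  0.155] [-0.37  0.28  2.25  1.84  0.25 -2.13]
0 0.6 0.1 [ 0.51  -0.054  0.231] [-0.46  0.01  2.27  1.    0.36 -1.33]
0 1 0 [ 0.624 -0.054  0.201] [-0.28  0.24  1.92  0.27  0.51 -0.48]
0 1 0.1 [ 0.576 -0.054  0.288] [-0.31  0.05  1.89  0.22  0.73 -0.44]
0 1.4 0 [ 0.686 -0.054  0.223] [-0.21  0.36  1.57  0.07  0.93 -0.25]
0 1.4 0.1 [ 0.658 -0.054  0.319] [-0.22  0.24  1.5   0.07  1.12 -0.24]
0 1.62 0 [ 0.723 -0.054  0.224] [-0.19  0.46  1.39  0.04  1.13 -0.2 ]
0 1.62 0.1 [ 0.705 -0.054  0.322] [-0.19  0.36  1.29  0.03  1.31 -0.2 ]
1 0 0 [ 0.547 -0.054  0.062] None
1 0 0.1 [ 0.46  -0.054  0.112] None
1 0.186 0 [ 0.55  -0.054  0.092] None
1 0.186 0.1 [ 0.468 -0.054  0.151] None
1 0.6 0 [ 0.576 -0.054  0.155] [-0.37  0.28  2.25  1.84  0.25  1.01]
1 0.6 0.1 [ 0.51  -0.054  0.231] [-0.46  0.01  2.27  1.    0.36  1.81]
1 1 0 [ 0.624 -0.054  0.201] [-0.28  0.24  1.92  0.27  0.51  2.66]
1 1 0.1 [ 0.576 -0.054  0.288] [-0.31  
[... 550 characters left out ...]
6729e+00]
(0.4515, -0.36, 0.2) 90 [-7.92720185e-01  3.56599760e-01  1.59815728e+00 -4.44089210e-16
  1.18683561e+00  7.78076142e-01]
(0.629, -0.294, 0.2) 90 [-5.36633937e-01  5.19258363e-01  1.32298072e+00 -4.44089210e-16
  1.29935357e+00  1.03416239e+00]
(0.425, 0.0258, 0.2) 73.5 [-1.01902956e-01  1.41999013e-01  1.90579958e+00 -4.44089210e-16
  1.09379406e+00 -1.38471996e+00]
(0.4687, 0.382, 0.2) 115 [ 0.56963483  0.39409587  1.5375248   0.          1.20997199 -1.43749381]
(0.4314, 0.194, 0.2) 115 [ 2.76421483e-01  2.10735017e-01  1.81519404e+00 -8.88178420e-16
  1.11566359e+00  1.41088550e+00]
(0.631, 0.294, 0.2) 70 [ 0.3368816   0.52183943  1.31837711  0.          1.30137611 -0.88484888]
```

```bash
python3 - <<'E'
from h import *
for a in(0,.186,.4,.6,.8):
  for t in (45,50,55,60,65):
    r=[]
    for b in(0,.08):
      d,o=hori(np.radians(t),0);q=solve_ik(bar(a)+d*(.017-b),o);r.append(None if q is None else np.round(q,2))
    print(a,t,r)
E
```

```text
0 45 [None, None]
0 50 [None, None]
0 55 [array([-0.37,  0.48,  2.31,  2.39,  0.31, -2.73]), array([-0.43,  0.26,  2.35,  1.71,  0.25, -2.07])]
0 60 [None, array([-0.39,  0.23,  2.26,  0.9 ,  0.25, -1.23])]
0 65 [None, array([-0.35,  0.23,  2.18,  0.44,  0.35, -0.73])]
0.186 45 [None, None]
0.186 50 [array([-0.4 ,  0.44,  2.35,  2.43,  0.39, -2.78]), None]
0.186 55 [array([-0.37,  0.39,  2.28,  2.05,  0.24, -2.37]), array([-0.43,  0.17,  2.31,  1.18,  0.26, -1.52])]
0.186 60 [None, array([-0.39,  0.16,  2.22,  0.62,  0.33, -0.93])]
0.186 65 [array([-0.32,  0.36,  2.14,  0.54,  0.26, -0.81]), array([-0.35,  0.16,  2.13,  0.34,  0.45, -0.62])]
0.4 45 [array([-0.41,  0.39,  2.36,  2.43,  0.45, -2.78]), None]
0.4 50 [array([-0.38,  0.34,  2.29,  2.11,  0.28, -2.43]), array([-0.46,  0.11,  2.32,  1.36,  0.29, -1.71])]
0.4 55 [array([-0.36,  0.31,  2.23,  1.43,  0.2 , -1.73]), array([-0.41,  0.09,  2.24,  0.78,  0.33, -1.1 ])]
0.4 60 [array([-0.33,  0.29,  2.16,  0.71,  0.25, -0.99]), array([-0.37,  0.1 ,  2.15,  0.44,  0.44, -0.73])]
0.4 65 [array([-0.31,  0.29,  2.09,  0.37,  0.37, -0.63
[... 454 characters left out ...]
35,  0.07,  2.08,  0.35,  0.52, -0.62])]
0.6 65 [array([-0.3 ,  0.26,  2.02,  0.28,  0.46, -0.52]), array([-0.32,  0.09,  1.99,  0.22,  0.65, -0.47])]
0.8 45 [array([-0.36,  0.26,  2.22,  1.91,  0.27, -2.18]), array([-0.44,  0.05,  2.26,  1.27,  0.32, -1.57])]
0.8 50 [array([-0.34,  0.24,  2.15,  1.22,  0.23, -1.48]), array([-0.4 ,  0.04,  2.17,  0.76,  0.37, -1.04])]
0.8 55 [array([-0.32,  0.23,  2.09,  0.66,  0.3 , -0.9 ]), array([-0.36,  0.05,  2.09,  0.46,  0.47, -0.72])]
0.8 60 [array([-0.3 ,  0.23,  2.02,  0.37,  0.42, -0.61]), array([-0.33,  0.06,  2.  ,  0.29,  0.6 , -0.54])]
0.8 65 [array([-0.28,  0.24,  1.95,  0.23,  0.54, -0.45]), array([-0.3 ,  0.09,  1.92,  0.19,  0.72, -0.42])]
```

```bash
sed -i 's/t0=30,t1=80/t0=70,t1=90/' h.py; python3 - <<'E'
from h import *
d=get_image("top")
for f in (0,):
  for a in(.186,.5,.8,1.2,1.62):
    print(a,[None if (q:=solve_ik(*gpose(a,b,f))) is None else np.round(q,2) for b in(0,.1)])
p,o=gpose(.186,.1);move_ptp(p,o)
p,o=gpose(.186,0)
print("hit",movel(p,o,.1,until_force=8),get_tcp_pos(),p,get_contact_force().round(1))
im=get_image("side");cv2.imwrite("pics/s1.png",cv2.resize(im["image"][120:300,200:440],(800,600)))
print(get_time_s())
E
```

```text
0.186 [array([-0.29,  0.36,  2.04,  0.2 ,  0.45, -0.45]), array([-0.31,  0.16,  2.  ,  0.14,  0.69, -0.41])]
0.5 [array([-0.26,  0.31,  1.9 ,  0.1 ,  0.7 , -0.33]), array([-0.27,  0.15,  1.83,  0.08,  0.93, -0.32])]
0.8 [array([-0.23,  0.32,  1.73,  0.05,  0.92, -0.26]), array([-0.24,  0.2 ,  1.64,  0.05,  1.13, -0.26])]
1.2 [array([-0.2 ,  0.4 ,  1.49,  0.02,  1.16, -0.21]), array([-0.2 ,  0.31,  1.38,  0.02,  1.37, -0.21])]
1.62 [array([-0.17,  0.54,  1.22, -0.  ,  1.38, -0.17]), array([-0.17,  0.48,  1.08, -0.  ,  1.57, -0.17])]
hit False [ 0.54114635 -0.05459527  0.08654035] [ 0.54091965 -0.0545      0.08609615] [0.  0.5 0.6]
5.075
```

View pics/s1.png

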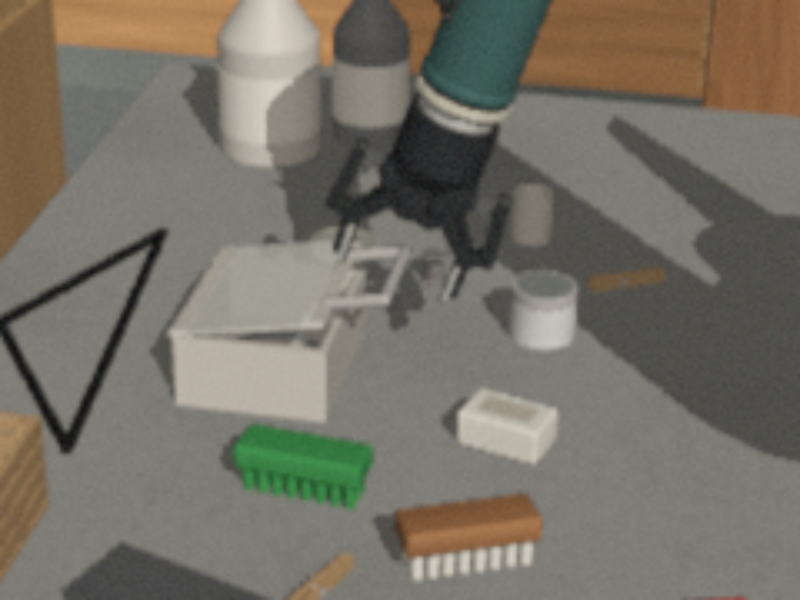

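The open fingers straddle the handle bar (zoom ~(400,275)) and touch nothing. Closing.

```bash
python3 - <<'E'
from h import *
gripper_close();print(get_grip_width(),get_contact_force().round(1))
if .006<get_grip_width()<.015:
    for a in np.linspace(.3,1.62,9):
        p,o=gpose(a);movel(p,o,.12);print(round(a,2),get_contact_force().round(1),round(get_grip_width(),4),(get_tcp_pos()-p).round(4))
im=get_image("side");cv2.imwrite("pics/s2.png",cv2.resize(im["image"][100:300,200:440],(720,600)))
print(get_time_s())
E
```

```text
0.007978744647934978 [-2.4 -1.   0.3]
0.3 [-3.3 -2.4 -0.3] 0.0077 [-0.0007  0.0001 -0.    ]
0.46 [-5.2 -3.6  1.6] 0.0075 [-0.0013  0.0001 -0.0003]
0.63 [-7.6 -4.1  5. ] 0.0077 [-0.002  -0.     -0.0003]
0.8 [-11.8  -3.6  11.1] 0.0079 [-0.0025 -0.0001  0.0001]
0.96 [-9.3 -1.5 15.6] 0.008 [ 0.0004 -0.0002  0.0021]
1.12 [-4.3 -2.2  9.4] 0.0078 [ 0.0019 -0.0004  0.0019]
1.29 [-0.  -2.3  5.5] 0.008 [ 0.0018 -0.0004  0.0008]
1.46 [-1.6 -2.8  7.1] 0.0079 [ 0.0006 -0.0006  0.0003]
1.62 [-0.4 -4.7  3.1] 0.0077 [-0.0001 -0.0007 -0.0004]
9.2083
```

View pics/s2.png

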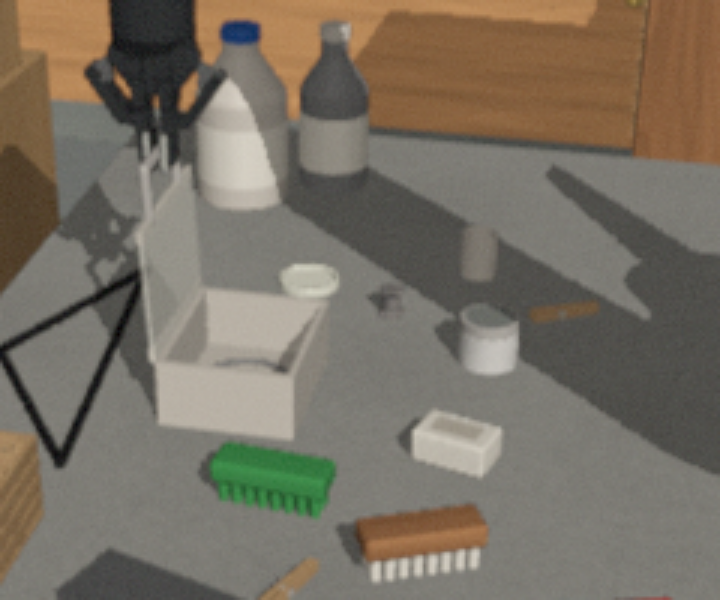

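The guard stands upright (zoom ~(165,260)) and the box is open. Releasing it, then measuring the box, collar and tin again with the arm aside.

```bash
python3 - <<'E'
from h import *
let_go()
p,o=gpose(1.62);movel([p[0],p[1],.36],None,.2)
o,q=downbest((.418,-.1644,.2),90);move_ptp([.418,-.1644,.16],o)
d=get_image("top");P,u,v=pts(d)
Q=P[(P[:,0]>.5)&(P[:,0]<.8)&(P[:,1]>-.17)&(P[:,1]<.07)]
W=Q[(Q[:,2]>.061)&(Q[:,2]<.071)];print("rim",W.min(0),W.max(0),len(W),cv2.minAreaRect((W[:,:2]*1000).astype(np.float32)))
G=Q[Q[:,2]>.09];print("guard",G.min(0),G.max(0))
np.savez("top1.npz",**d);cv2.imwrite("pics/t2.png",cv2.resize(d["image"][100:290,300:540],(758,600)))
print(get_time_s())
E
```

```text
rim [ 0.5753003  -0.13406219  0.06100396] [0.70772163 0.02501325 0.07098878] 731 ((641.4479370117188, -54.3624267578125), (158.89028930664062, 132.1741943359375), 89.74415588378906)
guard [ 0.7052487  -0.13519279  0.09001074] [0.72387086 0.02569601 0.24852349]
12.2333
```

View pics/t2.png

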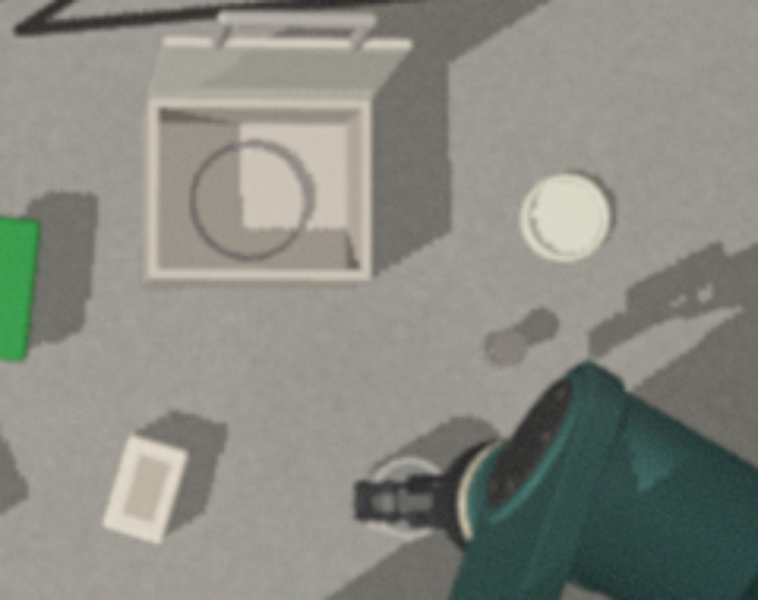

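The box is open with the collar at zoom (251,200). The rim fit gives a centre of (0.6415,-0.0544) and 159x132 mm, which matches the spec. Checking the collar pixel, then picking up the tin.

```bash
cat >> h.py <<'E'
def pick(x,y,z,jaw,app=.12):
    o,_=downbest((x,y,.2),jaw)
    move_ptp([x,y,max(app,.12)],o);f=movel([x,y,z],o,.12,until_force=10)
    gripper_close();w=get_grip_width();movel([x,y,.16],None,.15);print("pick",f,round(w,4),round(get_grip_width(),4),get_contact_force().round(2));return o
def place(x,y,z,jaw,top=.16):
    o,_=downbest((x,y,.2),jaw)
    move_ptp([x,y,top],o);f=movel([x,y,z+.02],o,.12,until_force=15);f2=movel([x,y,z-.003],o,.03,until_force=4)
    print("place",f,f2,get_tcp_pos().round(4),get_contact_force().round(1));let_go();movel([x,y,top],None,.15)
E
python3 - <<'E'
from h import *
d=dict(np.load("top1.npz"));print(pix2w(d,300+251/3.158,100+200/3.158,.012))
pick(.418,-.1644,.018,90)
d=get_image("side");cv2.imwrite("pics/s3.png",cv2.resize(d["image"][100:300,200:440],(720,600)))
print(get_time_s())
E
```

```text
[ 0.6404151  -0.05653647  0.012     ]
pick False 0.0587 0.0588 [0.9  0.88 0.08]
15.05
```

View pics/s3.png

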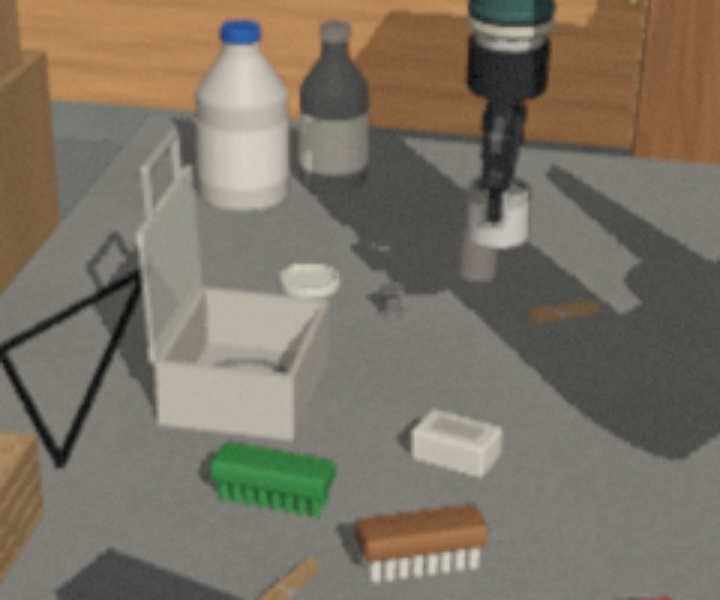

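The tin is held upright (zoom (497,215)). Placing it in the collar.

```bash
python3 - <<'E'
from h import *
place(.641,-.055,.024,90,.18)
p,o=gpose(1.62,.12);print(p)
move_ptp(p,o)
d=get_image("top");P,u,v=pts(d);m=(np.hypot(P[:,0]-.641,P[:,1]+.055)<.05)&(P[:,2]>.047)&(P[:,2]<.064);print("tin",cv2.minEnclosingCircle((P[m,:2]*1000).astype(np.float32)),P[m].mean(0))
cv2.imwrite("pics/t3.png",cv2.resize(d["image"][100:290,300:540],(758,600)))
d=get_image("side");cv2.imwrite("pics/s4.png",cv2.resize(d["image"][100:300,200:440],(720,600)))
print(get_time_s())
E
```

```text
place False True [ 0.6407 -0.0549  0.0251] [0.2 0.2 5.9]
[ 0.71960233 -0.0545      0.34359147]
tin ((642.3126220703125, -40.254417419433594), 25.137985229492188) [ 0.64229301 -0.03490756  0.05510515]
20.9917
```

View pics/t3.png

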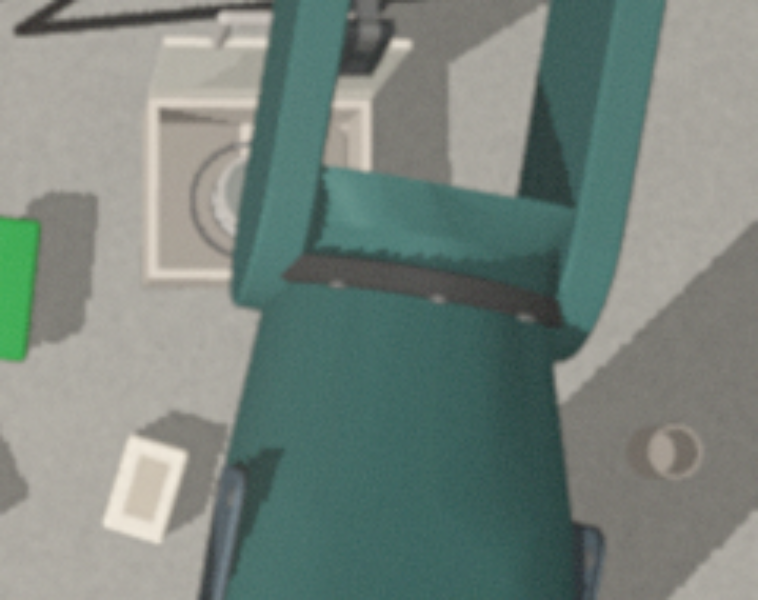

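View pics/s4.png

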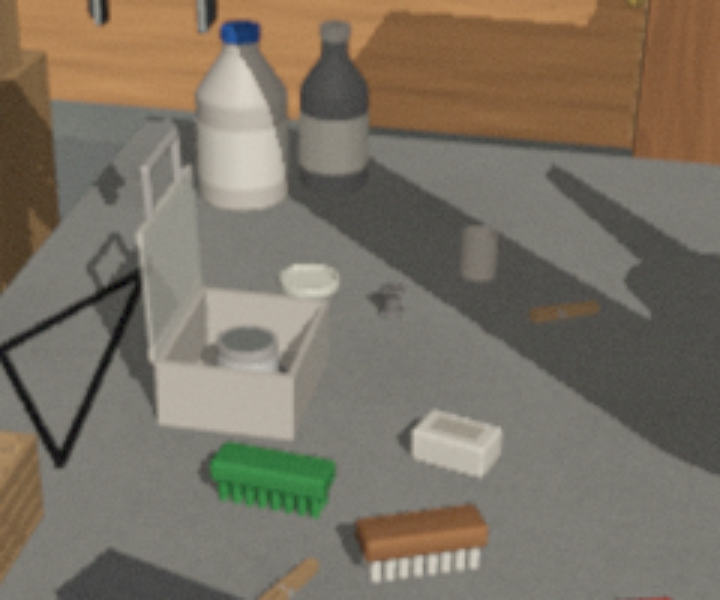

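The tin stands upright in the collar, and the contact height of about 25 mm means its bottom is on the floor. Closing the guard.

```bash
python3 - <<'E'
from h import *
p,o=gpose(1.62);print(movel(p,o,.15,until_force=8))
gripper_close();print(get_grip_width())
if .006<get_grip_width()<.015:
    for a in np.linspace(1.45,.16,9):
        p,o=gpose(a);movel(p,o,.12);print(round(a,2),get_contact_force().round(1),round(get_grip_width(),4))
let_go();p,o=gpose(.16,.1);movel(p,o,.15)
gripper_close()
b=bar(.16);o=down(np.pi/2);o,_=downbest((b[0],b[1],.2),90)
move_ptp([b[0],b[1],.15],o)
print(movel([b[0],b[1],.11],None,.1,until_force=4))
# push along arc
for a in np.linspace(.16,-.06,5):
    b=bar(a);r=movel([b[0],b[1],b[2]+.005],None,.05,until_force=12);print(round(a,2),r,get_tcp_pos().round(4),get_contact_force().round(1))
    if get_contact_force()[2]>9:break
print(get_time_s())
E
```

```text
False
0.007639875894593038
1.45 [-1.   0.6  5.9] 0.008
1.29 [-3.2  1.8 11.1] 0.0077
1.13 [-4.6  2.6 10.3] 0.0079
0.97 [-6.7  2.9  9.7] 0.0075
0.8 [-6.4  3.7  7.8] 0.0079
0.64 [-4.3  5.7  4.4] 0.0075
0.48 [-4.3  6.4  2.6] 0.0076
0.32 [-2.9  5.8  0.8] 0.0076
0.16 [-2.9  6.8  0.3] 0.0081
False
0.16 False [ 0.5348 -0.0545  0.1028] [ 0.3 -0.6 -0.5]
0.11 False [ 0.5329 -0.0544  0.0929] [ 0.1  0.1 -0.2]
0.05 False [ 0.532  -0.0544  0.0833] [-0.7 -0.1 -0.4]
-0.01 True [ 0.533  -0.0547  0.0746] [-1.8  0.6 11.3]
31.7667
```

```bash
python3 - <<'E'
from h import *
b=bar(0)
movel([b[0],b[1],.16],None,.2);let_go()
o,q=downbest((.4515,-.36,.2),90);move_ptp([.4515,-.36,.15],o)
d=get_image("top");P,u,v=pts(d)
Q=P[(P[:,0]>.5)&(P[:,0]<.76)&(P[:,1]>-.16)&(P[:,1]<.06)&(P[:,2]>.055)]
H=Q[(Q[:,0]<.545)];print("handle",len(H),np.median(H,0))
G=Q[(Q[:,0]>.58)&(Q[:,0]<.70)&(Q[:,2]>.06)];A=np.c_[G[:,:2],np.ones(len(G))];s=np.linalg.lstsq(A,G[:,2],rcond=None)[0];print(s,"z",np.median(G[:,2]),Q.max(0))
T,_,_=pts(d); 
cv2.imwrite("pics/t4.png",cv2.resize(d["image"][100:290,300:540],(758,600)))
d=get_image("side");cv2.imwrite("pics/s5.png",cv2.resize(d["image"][160:300,230:420],(800,589)))
print(get_time_s())
E
```

```text
handle 210 [ 0.53194476 -0.05147005  0.07276527]
[-0.0022966   0.00177323  0.0708166 ] z 0.0692630052740889 [0.7141723  0.02632921 0.08039295]
34.4333
```

View pics/t4.png

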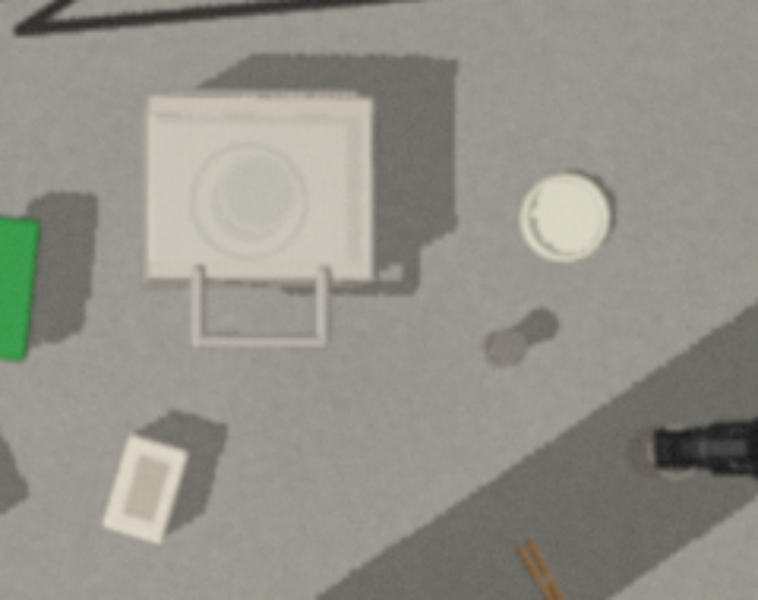

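View pics/s5.png

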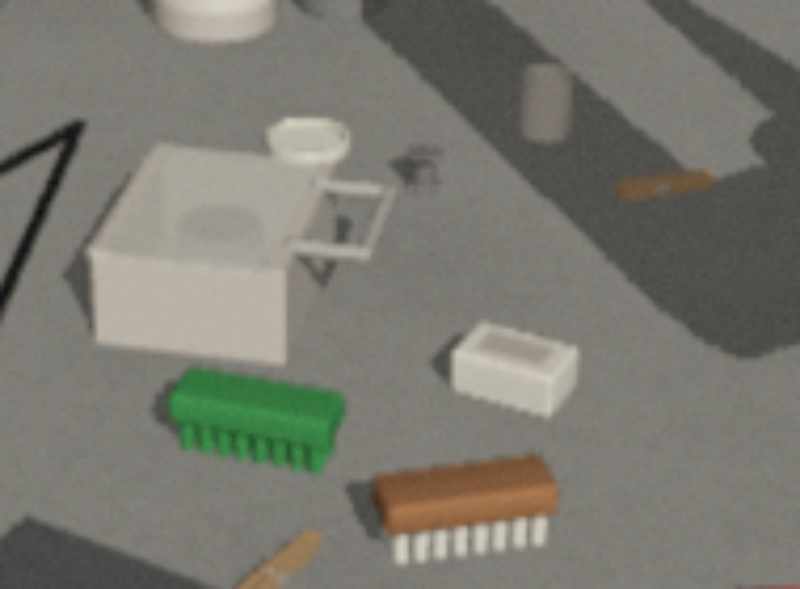

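The guard is flat (fitted tilt about 0.002 rad) with the tin inside the collar. Now the cup.

```bash
python3 - <<'E'
from h import *
d=get_image("top");print(pix2w(d,300+566/3.158,100+217/3.158,.009))
pick(.4515,-.36,.016,90)
place(.6285,-.2935,.019,90)
o,q=downbest((.425,.0258,.2),73.5);move_ptp([.425,.0258,.15],o)
d=get_image("top");P,u,v=pts(d);m=(np.hypot(P[:,0]-.6285,P[:,1]+.2935)<.045)&(P[:,2]>.043)&(P[:,2]<.062);print("cup",cv2.minEnclosingCircle((P[m,:2]*1000).astype(np.float32)),P[m].mean(0))
D=(np.hypot(P[:,0]-.6285,P[:,1]+.2935)<.045)&(P[:,2]>.006)&(P[:,2]<.014);print("dish",cv2.minEnclosingCircle((P[D,:2]*1000).astype(np.float32)))
a=cv2.resize(d["image"][130:270,400:540],(400,400));d=get_image("side");b=cv2.resize(d["image"][160:260,250:350],(400,400))
cv2.imwrite("pics/c1.png",np.hstack([a,b]));print(get_time_s())
E
```

```text
[ 0.62900821 -0.29613968  0.009     ]
pick False 0.0386 0.0391 [-0.09  0.62 -0.36]
place False True [ 0.6282 -0.2933  0.0199] [-0.6  0.   4.7]
cup ((627.7635498046875, -292.7987365722656), 21.08465003967285) [ 0.62695439 -0.29216976  0.05032094]
dish ((623.3388671875, -291.5712890625), 39.46440505981445)
43.7
```

View pics/c1.png

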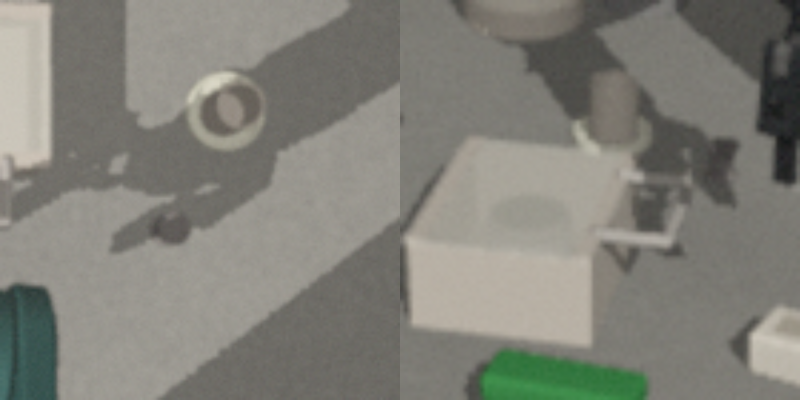

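The cup stands upright inside its dish (left panel (227,110)). Soap next.

```bash
python3 - <<'E'
from h import *
pick(.425,.0258,.008,73.6)
place(.4687,.382,.011,115)
o,q=downbest((.4314,.194,.2),115);move_ptp([.4314,.194,.15],o)
d=get_image("top");P,u,v=pts(d);m=(np.hypot(P[:,0]-.4687,P[:,1]-.382)<.06)&(P[:,2]>.028)&(P[:,2]<.045);print("soap",cv2.minAreaRect((P[m,:2]*1000).astype(np.float32)),P[m].mean(0))
a=cv2.resize(d["image"][120:320,140:340],(400,400));d=get_image("side");b=cv2.resize(d["image"][230:380,200:350],(400,400))
cv2.imwrite("pics/d1.png",np.hstack([a,b]));print(get_time_s())
E
```

```text
pick False 0.0448 0.0447 [ 0.49 -0.18 -2.18]
place False True [0.4685 0.3819 0.0117] [-0.5 -1.5  5.7]
soap ((467.6761779785156, 381.18414306640625), (71.85747528076172, 46.622806549072266), 24.53472900390625) [0.46838727 0.38230004 0.03438212]
54.0
```

View pics/d1.png

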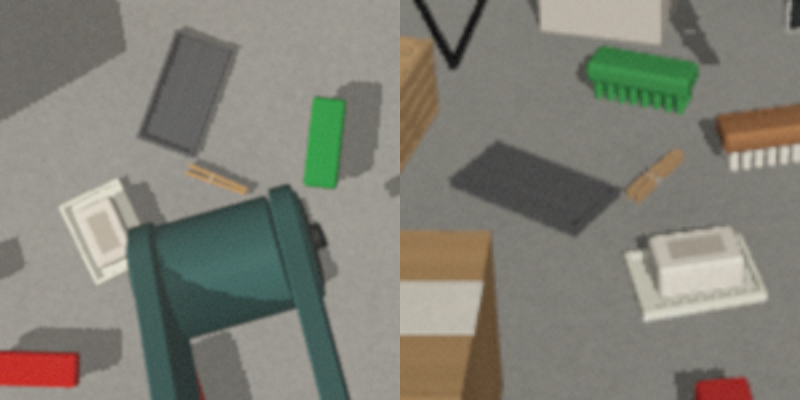

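The soap lies flat in its dish (top at 34 mm). Last is the brush.

```bash
python3 - <<'E'
from h import *
pick(.4314,.194,.009,115)
place(.631,.294,.012,69.6)
o,q=downbest((.45,-.3,.2),90);move_ptp([.45,-.3,.2],o);wait(.5)
d=get_image("top");P,u,v=pts(d);m=(np.hypot(P[:,0]-.631,P[:,1]-.294)<.07)&(P[:,2]>.038)&(P[:,2]<.055);print("brush",cv2.minAreaRect((P[m,:2]*1000).astype(np.float32)),P[m].mean(0))
Q=P[(P[:,0]>.5)&(P[:,0]<.545)&(P[:,1]>-.16)&(P[:,1]<.06)&(P[:,2]>.055)];print("handle",np.median(Q,0))
cv2.imwrite("pics/f1.png",cv2.resize(d["image"][110:290,150:550],(800,360)));d=get_image("side");cv2.imwrite("pics/f2.png",cv2.resize(d["image"][170:370,190:420],(690,600)))
print(get_time_s())
E
```

```text
pick False 0.0397 0.0392 [ 0.    0.06 -0.54]
place False True [0.6307 0.2939 0.0126] [ 0.1 -0.7  5.6]
brush ((629.6373901367188, 293.76861572265625), (40.6458625793457, 104.05255126953125), 69.54171752929688) [0.62935683 0.29316814 0.04376442]
handle [ 0.5319019  -0.05128738  0.07365648]
65.275
```

View pics/f1.png

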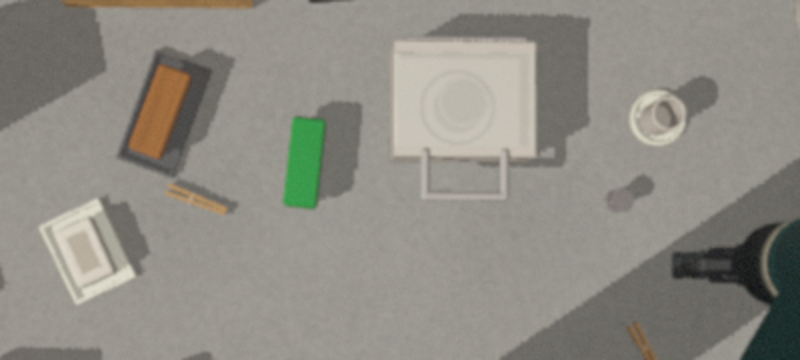

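View pics/f2.png

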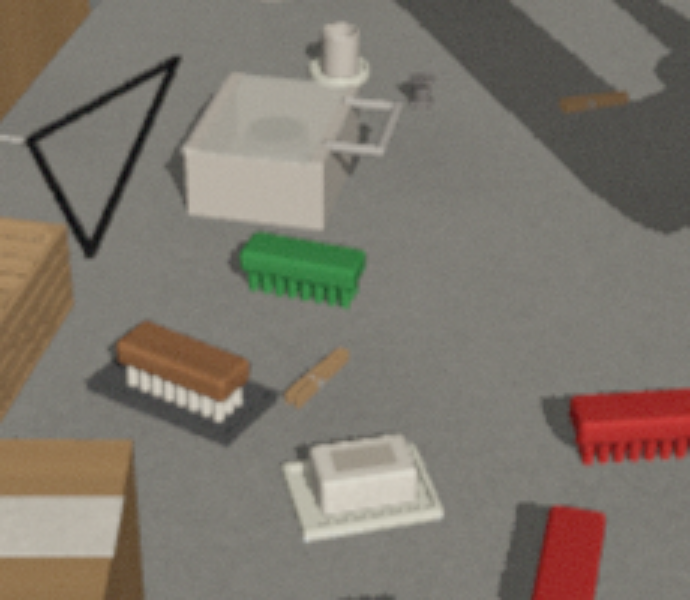

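Everything is in place: brush in the tray (top view (160,112)), soap in its dish (85,250), cup in the round dish (660,117), tin in the collar under the closed guard (460,105). Handing in.

```bash
python3 -c "
from plant import *
print(get_contact_force(),get_time_s());sign_off()"
```

```text
[ 0.29782513 -0.19050909  0.30000867] 65.275
the job is handed in; nothing more can be done
```

The laundry things are all put away and the job is handed in at 65 s of the allowed 131 s.

- **Tin and guard:** I lifted the guard to upright and set the tin upright inside the collar. Then I swung the guard down and pressed on the handle until it stopped at about 11 N. The guard's fitted tilt is about 0.002 rad, and the handle top reads 74 mm, where 75 mm means closed. The arm hid part of the tin in the top view right after placing, but both cameras later showed it in the collar through the closed guard.
- **Cup:** it stands upright in the round dish. The rim fit was noisy on the dish itself, so I went by the pictures and the contact height.
- **Soap:** it lies flat in the soap dish, with its top measured at 34 mm where 35 mm is expected.
- **Brush:** it lies lengthwise in the tray, within about 1.5 mm and 0.1° of the pose I aimed for (the tray's measured centre and angle), top at 44 mm where 45 mm is expected.

I did not touch the green and red look-alikes. The final pictures from both cameras agree with all of this, and the gripper was clear of everything when I signed off.

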